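Set out the material samples in their presentation trays

TASK

Set out the four material samples for the meeting: put each one into the black tray whose pocket has its own shape and size (large square, small square, oblong, round), so that it lies flat inside the pocket. Leave the eraser and the pin tin where they are.

Things in the scene. Friction and masses are not known exactly. Their poses are not given: they have to be found in the camera images.
- stone_sample: material sample: large square tile of pale grey-white stone, 60 x 60 x 10 mm, lying flat on the table. Origin at the centre of its underside; x and y along its sides, z up. Loose, about 0.1 kg
- terrazzo_sample: material sample: small square tile of speckled pale terrazzo, 42 x 42 x 12 mm, lying flat. Origin at the centre of its underside; x and y along its sides, z up. Loose, about 0.07 kg
- oak_sample: material sample: oblong block of oak, 92 x 45 x 18 mm, lying flat. Origin at the centre of its underside; x along its 92 mm length, y along its 45 mm width, z up. Loose, about 0.06 kg
- disc_sample: material sample: round disc of plain grey slate, 56 mm in diameter, 12 mm thick, lying flat. Origin at the centre of its underside; z up. Loose, about 0.07 kg
- large_square_tray: fixed black tray, a square block 92 x 92 mm and 7 mm high, with a pale grey-lined square pocket 76 x 76 mm, 4 mm deep (pocket floor 3 mm above the table), for the large square stone. Origin at the centre of its underside; x and y along its sides
- small_square_tray: fixed black tray, a square block 74 x 74 mm and 7 mm high, with a pale grey-lined square pocket 58 x 58 mm, 4 mm deep (pocket floor 3 mm above the table), for the small square terrazzo. Origin at the centre of its underside; x and y along its sides
- oblong_tray: fixed black tray, an oblong block 124 x 77 mm and 7 mm high, with a pale grey-lined oblong pocket 108 x 61 mm, 4 mm deep (pocket floor 3 mm above the table), for the oak. Origin at the centre of its underside; x along its length, y along its width
- round_tray: fixed black tray, a square block 88 x 88 mm and 7 mm high, with a pale grey-lined round pocket 72 mm in diameter, 4 mm deep (pocket floor 3 mm above the table), for the round disc. Origin at the centre of its underside
- eraser: bystander, not a sample: white eraser in a blue sleeve, 44 x 23 x 13 mm, loose on the table; to be left where it is. Origin at the centre of its underside, x along its length
- pin_tin: bystander, not a sample: closed round tin, white with a green lid, 64 mm in diameter, 28 mm high, loose on the table; to be left where it is. Origin at the centre of its underside
Not all that is in view belongs to the job. What is shaped like the round_tray but orange is not meant.

How it is judged:
By the outcome, as a careful person would: the job done as asked, in the order asked, and still so for the second after the job is handed in, with the robot touching nothing.
It also fails if it takes over 90 s, if anything falls off the work surface, if the arm or the gripper's body presses on something with over 40 N, if the wrist force passes 120 N, or if a joint passes its speed limit or range.

ROBOT

A 7-joint arm with a two-finger parallel gripper is mounted at the origin on the work surface; the furniture and walls round the work are solid. World frame = base frame: x ahead of the robot, y to its left, z up, the work surface at z = 0. Lengths are in m, angles in rad, forces in N, time in s.
With the tool pointing down it reaches from about 0.4 to 0.85 m from the base axis. Payload 10.4 kg.
Tool frame: the origin (TCP) lies between the finger pads; the fingertips stand tcp_to_tips ahead of it and the grasp point (between the pads) lies 8 mm behind it (tcp_to_tips is the distance from the TCP to the fingertips, in m); z points along the fingers, y is the line along which they close (so a half turn about z gives the same grasp; the last joint's range is limited). The gripper opens to 85 mm and grips with 20 to 120 N. Pads are 22 mm wide; open, the fingers measure 114 mm over their backs; the gripper's body (76 mm by 85 mm) begins 54 mm behind the grasp point. The pads swing forward as they close: fully open they stand 13 mm farther back than shut.
Start: joints at [-1.2, 0.332, -0.065, 1.46, 0.022, 1.35, -0.088], TCP at [0.24, 0.577, 0.242] pointing down, gripper open.
Joint ranges: [-2.6, 2.6], [-0.5, 2.12], [-1.47, 1.34], [0.16, 2.42], [-1.27, 4.41], [0.06, 2.06], [-2.6, 2.6]. Speed limits (rad/s): [2.22, 2.22, 2.79, 2.79, 3.14, 3.14, 3.14].

INTERFACE

Orientations are given as a unit quaternion [x, y, z, w].
In Python, from workcell import * gives the robot as it stands.
- The arm moves only by the tool apply_moves, never from a script. Its argument "rows" is a list of rows, each an object of numbers: "x", "y", "z": the shift along the tool's x, y, z in mm; "ax", "ay", "az": the turn, a rotation vector about the tool's x, y, z in degrees; "gripper": the closure, from 0 (fully open) to 1 (shut). A call has 1 to 5 rows; each row shifts and turns the commanded pose from where the row before left it, along the tool's axes as they then stand; what a row does not reach is not made up. A row lasts 1/12 s, in which the tool goes at most 41.7 mm and 7.16 degrees, less where a joint would pass 70% of its speed; a pose out of reach is approached as far as the arm can. A call with a gripper value outside its range is refused whole. The fingers move at their own pace and stop on an object; "newtons" is the grip in N (left out, the last holds). Time passes only in rows, so rows that do not move let the fingers close. It gives the time, the measured TCP pose, the force, the opening and the grip force at its end, in the units of the state.
- get_obs(): the state, without advancing time (a new reading comes with each control period).
- camera(name): name is "scene" or "top"; returns a dict with "color" (480x640x3 uint8, red, green, blue), "fov_y" (degrees; the focal length in pixels is half the picture's height over the tangent of half this angle, whatever the lens; pixels are square), "cx", "cy" (the principal point, pixels), "rvec" (rotation vector, rad) and "tvec" (3), from world to camera coordinates, as OpenCV has them. Camera axes: x right, y down, z forward; pixel columns grow to the right and rows downward; lengths in m; the calibration is good to about 2 mm. A picture is of the moment at which its call begins. There is no depth.
- hand_in(): hands the job in; it is judged then, once.
The state is a dict: "clock": time; "joint_pos": joint angles; "joint_velocities": joint speeds; "tau": joint torques, N m; "position": TCP position; "ee_rot": TCP orientation; "ft_force": force on the tool from outside, world axes, zero at the start; "torque": the same for the moment, N m; "grip_width": opening from 0.0 (shut) to 1.0 (fully open); "grasp_force": force on a finger pad.
Only numpy, scipy, OpenCV 4.12 (cv2) and the standard library are available. Lean on these libraries where they do the work, as an engineer would, in place of code of your own. Each camera call takes 0.05 s, during which the arm holds its last target. There are 200 camera calls.

## Working session

There is one attempt and no reset: what is moved stays moved. The work goes in short steps, Python scripts to look and compute and a tool call to move; the robot and the scene stay as the last step left them, time stands still between calls to the robot, and variables do not carry over. Pictures are saved under pics/ and viewed, at most 14 in all, crops included, and the job is handed in when it is done.

Besides the shell and the picture viewer there is one more tool, called after "Call:" by a JSON object that holds its "fn" and its "kwargs", one argument or row to a line. apply_moves: Moves the arm, as the interface text tells. Its arguments: {"type":"object","properties":{"rows":{"type":"array","items":{"type":"object","properties":{"x":{"type":"number"},"y":{"type":"number"},"z":{"type":"number"},"ax":{"type":"number"},"ay":{"type":"number"},"az":{"type":"number"},"gripper":{"type":"number"}}}},"newtons":{"type":"number"}},"required":["rows"]}

```bash
ls; mkdir -p pics
python3 - <<'E'
from workcell import *
import cv2,numpy as np
o=get_obs();print(o)
for n in("scene","top"):
    c=camera(n);cv2.imwrite(f"pics/{n}0.png",c["color"][:,:,::-1]);print({k:v for k,v in c.items() if k!="color"})
try: print(tcp_to_tips)
except Exception as e: print(e)
E
```

```text
pics
{'clock': 0.0, 'joint_pos': array([-1.19958848,  0.33285169, -0.06470837,  1.46095287,  0.02162529,
        1.34987631, -0.08851632]), 'joint_velocities': array([ 0.00071494, -0.00062602, -0.00135863, -0.00035972, -0.00016164,
       -0.00148576, -0.00028871]), 'tau': array([-1.01648715e-03, -6.25439930e+01,  4.83479560e-02, -3.91608703e+01,
        1.60300214e-02,  9.76192416e-03, -1.26202941e-06]), 'position': array([0.23968734, 0.57682689, 0.24152303]), 'ee_rot': array([ 1.95624963e-01,  9.80678535e-01, -6.89597108e-04, -9.34308223e-05]), 'ft_force': array([-0.20711095, -0.32468248,  0.92980176]), 'torque': array([-0.00731565,  0.04579187, -0.04922077]), 'grasp_force': 0.0, 'grip_width': 0.9981003459659721}
{'fov_y': 52.09513203216746, 'cx': 323.525748502217, 'cy': 233.6919956587256, 'rvec': array([ 1.99605367, -0.90776714,  0.49818913]), 'tvec': array([-0.28069795,  0.23262418,  1.12573622])}
{'fov_y': 56.160773953433825, 'cx': 320.29561319980104, 'cy': 237.0032864254999, 'rvec': array([ 2.13258811, -2.12176933,  0.20505751]), 'tvec': array([0.00412781, 0.44315996, 0.96872126])}
0.011
```

View pics/scene0.png

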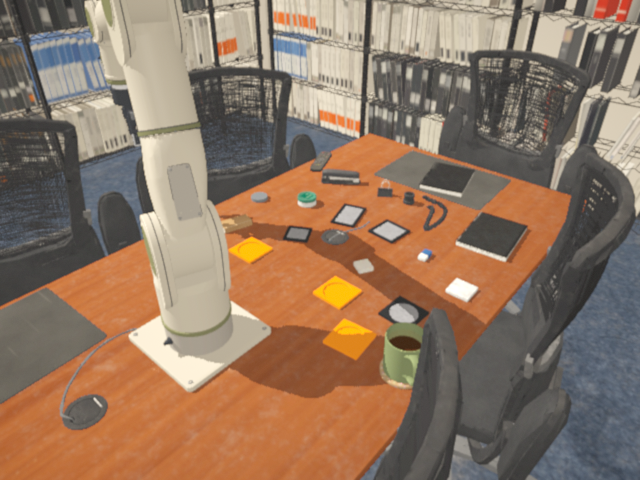

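View pics/top0.png

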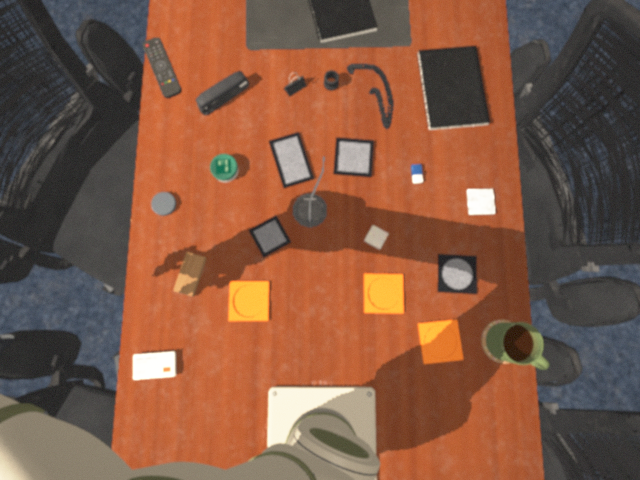

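Top view: the stone is at (481,202), the terrazzo at (376,237), the oak at (189,273) half in shadow, and the disc at (163,204). The trays are large (355,157), oblong (291,160), small (270,236) and round (458,274). The eraser is at (417,174) and the tin at (225,167). A conference mic at (310,210) is an obstacle.

The round tray could be the black one at (458,274) or one of the orange ones at (249,301), (384,294) and (440,342); black fits the description. The stone could be (481,202), which is square, or the white box at (154,366), which is oblong with an orange mark; the square one fits. I'll confirm both in one crop.

```bash
cat > h.py <<'E'
from workcell import *
import cv2,numpy as np
def cal(c):
    h=c["color"].shape[0];f=h/2/np.tan(np.radians(c["fov_y"])/2)
    K=np.array([[f,0,c["cx"]],[0,f,c["cy"]],[0,0,1]]);return K,cv2.Rodrigues(np.array(c["rvec"]))[0],np.array(c["tvec"])
def ray(c,uv,z):
    K,R,t=cal(c);uv=np.atleast_2d(np.array(uv,float))
    d=(R.T@np.linalg.inv(K)@np.c_[uv,np.ones(len(uv))].T).T;o=-R.T@t
    return o+d*((z-o[2])/d[:,2])[:,None]
def blob(c,mask,seed,z):
    n,l,s,_=cv2.connectedComponentsWithStats(mask.astype(np.uint8))
    yy,xx=np.nonzero(l); i=np.argmin((xx-seed[0])**2+(yy-seed[1])**2)
    m=(l==l[yy[i],xx[i]]).astype(np.uint8)
    ct=max(cv2.findContours(m,cv2.RETR_EXTERNAL,cv2.CHAIN_APPROX_NONE)[0],key=cv2.contourArea)
    p=ray(c,ct[:,0,:],z)[:,:2].astype(np.float32)*1000
    return cv2.minAreaRect(p),p
E
python3 - <<'E'
from h import *
c=camera("top");im=c["color"];hsv=cv2.cvtColor(im,cv2.COLOR_RGB2HSV)
K,R,t=cal(c);print("cam",-R.T@t)
S,V=hsv[...,1].astype(int),hsv[...,2].astype(int)
for n,u,v in[("stone",481,202),("terr",376,237),("oak",189,280),("oak2",192,262),("disc",163,204),("LT",355,157),("LTrim",337,157),("ST",270,236),("OT",291,160),("RT",458,274),("RTrim",442,260),("table",450,220),("shadow",420,225),("eras",417,178),("mic",310,210)]: print(n,hsv[v,u])
cv2.imwrite("pics/crop.png",cv2.resize(im[130:310,140:300],None,fx=2.5,fy=2.5,interpolation=cv2.INTER_CUBIC)[:,:,::-1])
a=[cv2.resize(im[130:310,140:340],None,fx=2,fy=3)]
A=cv2.resize(im[130:310,140:325],None,fx=2.15,fy=2.15,interpolation=3);B=cv2.resize(im[130:310,325:510],None,fx=2.15,fy=2.15,interpolation=3)
cv2.imwrite("pics/c1.png",np.hstack([A,B])[:,:,::-1])
E
```

```text
cam [0.25683914 0.01266859 1.03378036]
stone [ 30   3 254]
terr [ 17  41 193]
oak [ 15 132 231]
oak2 [ 14 130 141]
disc [ 30   5 148]
LT [ 10  17 185]
LTrim [60  3 84]
ST [  6  12 109]
OT [ 19  16 179]
RT [ 14  15 185]
RTrim [143  27  38]
table [ 10 176 168]
shadow [  9 170 117]
eras [ 20   3 255]
mic [ 21  21 123]
```

View pics/c1.png

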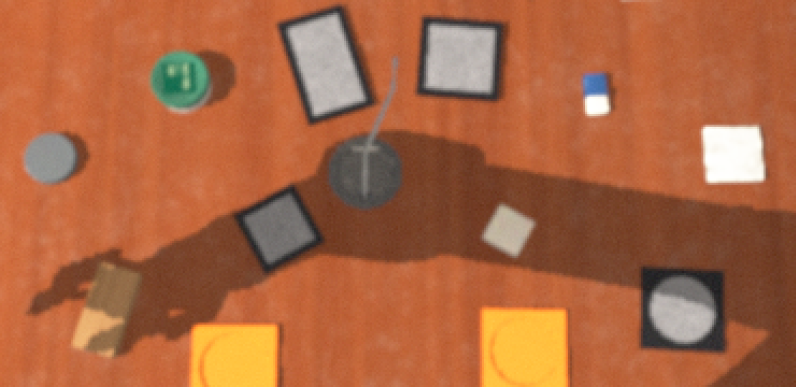

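The crop confirms them all: black round tray (lined circle) at (458,274), square stone at (481,202), oak with sunlit and shaded parts at (189,273). Now the poses.

```bash
python3 - <<'E'
from h import *
c=camera("top");im=c["color"];hsv=cv2.cvtColor(im,cv2.COLOR_RGB2HSV);S=hsv[...,1]
m=S<95
m2=(cv2.GaussianBlur(S,(3,3),0)<151)
for n,s,z,mm in[("stone",(481,202),.010,m),("terr",(376,237),.012,m),("oak",(189,273),.018,m2),("disc",(163,204),.012,m),("LT",(355,157),.007,m),("ST",(270,236),.007,m),("OT",(291,160),.007,m),("RT",(458,274),.007,m),("eraser",(417,174),.013,m),("tin",(225,167),.028,m2),("mic",(310,205),.02,m)]:
    r,p=blob(c,mm,s,z);print(n,np.round(r[0],1),np.round(r[1],1),round(r[2],1),"meanc",np.round(cv2.fitEllipse(p)[0],1))
E
python3 - <<'E'
from h import *
c=camera("scene");im=c["color"]
K,R,t=cal(c);print("cam",-R.T@t)
cv2.imwrite("pics/c2.png",cv2.resize(im[150:330,220:500],None,fx=2.8,fy=2.8,interpolation=3)[:,:,::-1])
E
```

```text
stone [ 537.7 -371.2] [63.3 66.8] 0.4 meanc [ 537.4 -371.3]
terr [ 449.9 -122.1] [44.3 46.1] 59.9 meanc [ 450.2 -122.4]
oak [360.9 299.6] [53.  96.3] 74.9 meanc [361.7 300.5]
disc [526.5 374.3] [56.  55.9] 3.7 meanc [527.  373.9]
LT [646.4 -73.1] [88.  88.8] 85.8 meanc [646.4 -73.1]
ST [451.7 124.4] [70.8 70.5] 30.1 meanc [451.3 124. ]
OT [638.8  77.6] [120.1  72.6] 18.1 meanc [638.8  77.4]
RT [ 366.7 -308.5] [84.3 84.2] 87.5 meanc [ 366.7 -307.7]
eraser [ 603.4 -221.7] [48.1 29.5] 3.3 meanc [ 604.2 -222. ]
tin [609.8 232.5] [75.1 68.9] 29.6 meanc [609.7 232. ]
mic [543.8  32. ] [142.2  76.7] 0.9 meanc [527.5  25.4]
cam [-0.43486796 -0.74243228  0.81232479]
```

View pics/c2.png

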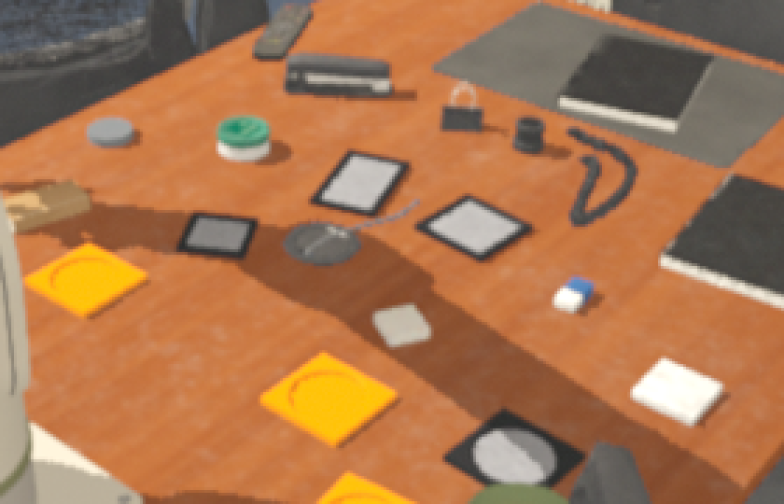

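```bash
cat > plan.py <<'E'
# python3 plan.py x y z(mm) yaw_of_tool_y(deg): tool-axis rows from the measured pose
from h import *
import sys
from scipy.spatial.transform import Rotation as Ro
x,y,z,yaw=map(float,sys.argv[1:5]);o=get_obs();p=o["position"]*1000;M=Ro.from_quat(o["ee_rot"]).as_matrix()
cur=np.degrees(np.arctan2(M[1,1],M[0,1]));d=np.array([x,y,z])-p;dy=(yaw-cur+90)%180-90
n=int(max(np.ceil(np.linalg.norm(d)/41),np.ceil(abs(dy)/7.1),1))
print("t",round(o["clock"],2),"p",p.round(1),"yaw",round(cur,1),"dy",round(dy,1),"tilt",M[:2,2].round(3),"j",o["joint_pos"].round(2),"F",o["ft_force"].round(1),"w",round(o["grip_width"],3),"n",n)
for i in range(n):
    Mi=M@Ro.from_euler("z",-dy/n*i,degrees=True).as_matrix();s=Mi.T@d/n
    print(i,s.round(1),"az",round(-dy/n,2))
E
python3 plan.py 361.8 302 90 74.9
```

```text
t 0.25 p [239.8 577.  242. ] yaw 67.4 dy 7.5 tilt [-0.    -0.001] j [-1.2   0.33 -0.06  1.46  0.02  1.35 -0.09] F [ 0.3 -0.   0.2] w 0.999 n 9
0 [-24.2 -23.   16.9] az -0.83
1 [-23.9 -23.4  16.9] az -0.83
2 [-23.6 -23.7  16.9] az -0.83
3 [-23.2 -24.   16.9] az -0.83
4 [-22.9 -24.4  16.9] az -0.83
5 [-22.5 -24.7  16.9] az -0.83
6 [-22.2 -25.   16.9] az -0.83
7 [-21.8 -25.3  16.9] az -0.83
8 [-21.4 -25.7  16.9] az -0.83
```

Call:
{"fn": "apply_moves", "kwargs": {
  "rows": [
    {"x":-24,"y":-23,"z":17,"az":-0.8,"gripper":0},
    {"x":-24,"y":-23.4,"z":17,"az":-0.8,"gripper":0},
    {"x":-23.6,"y":-23.7,"z":17,"az":-0.8,"gripper":0},
    {"x":-23.2,"y":-24,"z":17,"az":-0.8,"gripper":0},
    {"x":-23,"y":-24.4,"z":17,"az":-0.8,"gripper":0}
  ]
}}

```text
invalid input at $.rows[0]: expected keys x, y, z, ax, ay, az, gripper
```

Call:
{"fn": "apply_moves", "kwargs": {
  "rows": [
    {"x":-22.5,"y":-24.7,"z":17,"az":-0.8,"gripper":0},
    {"x":-22,"y":-25,"z":17,"az":-0.8,"gripper":0},
    {"x":-21.8,"y":-25.3,"z":17,"az":-0.8,"gripper":0},
    {"x":-21.4,"y":-25.7,"z":17,"az":-0.8,"gripper":0},
    {"gripper":0.3}
  ]
}}

```text
invalid input at $.rows[0]: expected keys x, y, z, ax, ay, az, gripper
```

```bash
python3 plan.py 361.8 302 25 74.9
```

```text
t 0.25 p [239.8 577.  242. ] yaw 67.4 dy 7.5 tilt [-0.    -0.001] j [-1.2   0.33 -0.06  1.46  0.02  1.35 -0.09] F [ 0.3 -0.   0.2] w 0.999 n 10
0 [-21.8 -20.7  21.7] az -0.75
1 [-21.5 -21.   21.7] az -0.75
2 [-21.3 -21.3  21.7] az -0.75
3 [-21.  -21.5  21.7] az -0.75
4 [-20.7 -21.8  21.7] az -0.75
5 [-20.4 -22.1  21.7] az -0.75
6 [-20.1 -22.3  21.7] az -0.75
7 [-19.8 -22.6  21.7] az -0.75
8 [-19.5 -22.9  21.7] az -0.75
9 [-19.2 -23.1  21.7] az -0.75
```

All seven keys are required in every row.

Call:
{"fn": "apply_moves", "kwargs": {
  "rows": [
    {"x":-24,"y":-23,"z":17,"ax":0,"ay":0,"az":-0.8,"gripper":0},
    {"x":-24,"y":-23.4,"z":17,"ax":0,"ay":0,"az":-0.8,"gripper":0},
    {"x":-23.6,"y":-23.7,"z":17,"ax":0,"ay":0,"az":-0.8,"gripper":0},
    {"x":-23.2,"y":-24,"z":17,"ax":0,"ay":0,"az":-0.8,"gripper":0},
    {"x":-23,"y":-24.4,"z":17,"ax":0,"ay":0,"az":-0.8,"gripper":0}
  ]
}}

```text
clock: 0.67
position: [0.3078, 0.4227, 0.1566]
ee_rot: [0.161, 0.987, 0.0, 0.0]
ft_force: [0.3, 0.1, 0.7]
grip_width: 1.0
grasp_force: 0.0
```

Call:
{"fn": "apply_moves", "kwargs": {
  "rows": [
    {"x":-22.5,"y":-24.7,"z":17,"ax":0,"ay":0,"az":-0.8,"gripper":0},
    {"x":-22,"y":-25,"z":17,"ax":0,"ay":0,"az":-0.8,"gripper":0},
    {"x":-21.8,"y":-25.3,"z":17,"ax":0,"ay":0,"az":-0.8,"gripper":0},
    {"x":-21.4,"y":-25.7,"z":17,"ax":0,"ay":0,"az":-0.8,"gripper":0},
    {"x":0,"y":0,"z":0,"ax":0,"ay":0,"az":0,"gripper":0.2}
  ]
}}

```text
clock: 1.08
position: [0.3624, 0.2947, 0.0863]
ee_rot: [0.137, 0.991, -0.003, -0.001]
ft_force: [0.1, -1.2, 0.2]
grip_width: 0.886
grasp_force: 0.0
```

```bash
python3 plan.py 361.8 302 25 74.9;  python3 - <<'E'
from h import *
c=camera("top");cv2.imwrite("pics/t1.png",cv2.resize(c["color"][200:400,100:320],None,fx=2.7,fy=2.7,interpolation=3)[:,:,::-1])
E
```

```text
t 1.08 p [362.4 294.7  86.3] yaw 74.3 dy 0.6 tilt [-0.003 -0.005] j [-0.86  0.15  0.08  2.04 -0.01  0.96  0.53] F [ 0.1 -1.2  0.2] w 0.886 n 2
0 [ 1.3  3.6 30.6] az -0.31
1 [ 1.2  3.6 30.6] az -0.31
```

View pics/t1.png

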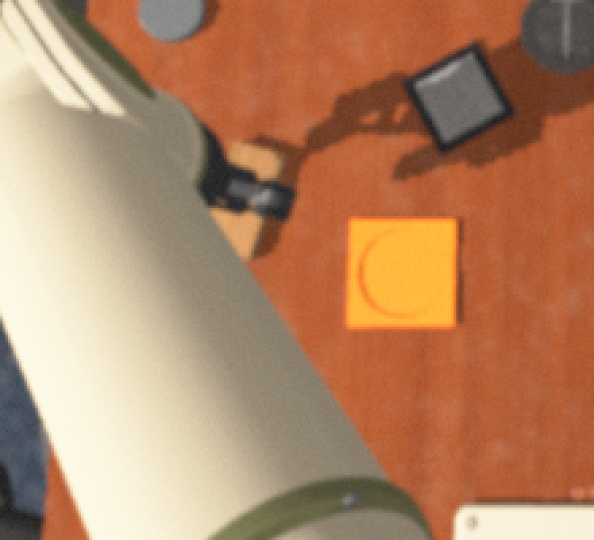

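The gripper straddles the oak, with its fingers at roughly (240,185) in the crop. Next I descend and calibrate the fingertip height by touch.

Call:
{"fn": "apply_moves", "kwargs": {
  "rows": [
    {"x":0,"y":0,"z":0,"ax":0,"ay":0,"az":0,"gripper":0.22},
    {"x":0,"y":0,"z":24,"ax":0,"ay":0,"az":0,"gripper":0.22},
    {"x":0,"y":0,"z":24,"ax":0,"ay":0,"az":0,"gripper":0.22},
    {"x":0,"y":0,"z":17,"ax":0,"ay":0,"az":0,"gripper":0.22},
    {"x":0,"y":0,"z":0,"ax":0,"ay":0,"az":0,"gripper":0.22}
  ]
}}

```text
clock: 1.55
position: [0.3592, 0.3022, 0.022]
ee_rot: [0.133, 0.991, -0.001, -0.001]
ft_force: [-1.6, -0.8, -0.4]
grip_width: 0.782
grasp_force: 0.0
```

Call:
{"fn": "apply_moves", "kwargs": {
  "rows": [
    {"x":0,"y":0,"z":0,"ax":0,"ay":0,"az":0,"gripper":0.22},
    {"x":0,"y":0,"z":3,"ax":0,"ay":0,"az":0,"gripper":0.22},
    {"x":0,"y":0,"z":3,"ax":0,"ay":0,"az":0,"gripper":0.22},
    {"x":0,"y":0,"z":0,"ax":0,"ay":0,"az":0,"gripper":0.22}
  ]
}}

```text
clock: 1.88
position: [0.3613, 0.3026, 0.0188]
ee_rot: [0.134, 0.991, 0.001, 0.0]
ft_force: [0.1, -0.2, 0.0]
grip_width: 0.779
grasp_force: 0.0
```

```bash
python3 plan.py 361.8 302 15 74.9
```

```text
t 1.88 p [361.3 302.6  18.8] yaw 74.7 dy 0.2 tilt [0.001 0.001] j [-0.86  0.26  0.07  2.08 -0.03  0.8   0.53] F [ 0.1 -0.2  0. ] w 0.779 n 1
0 [-0.6 -0.5  3.8] az -0.24
```

Call:
{"fn": "apply_moves", "kwargs": {
  "rows": [
    {"x":0,"y":0,"z":3,"ax":0,"ay":0,"az":0,"gripper":0.22},
    {"x":0,"y":0,"z":3,"ax":0,"ay":0,"az":0,"gripper":0.22},
    {"x":0,"y":0,"z":0,"ax":0,"ay":0,"az":0,"gripper":0.22}
  ]
}}

```text
clock: 2.13
position: [0.3609, 0.3019, 0.0119]
ee_rot: [0.134, 0.991, -0.0, -0.0]
ft_force: [0.2, 0.1, -0.0]
grip_width: 0.784
grasp_force: 0.0
```

Call:
{"fn": "apply_moves", "kwargs": {
  "rows": [
    {"x":0,"y":0,"z":2,"ax":0,"ay":0,"az":0,"gripper":0.22},
    {"x":0,"y":0,"z":0,"ax":0,"ay":0,"az":0,"gripper":0.22}
  ]
}}

```text
clock: 2.3
position: [0.361, 0.302, 0.01]
ee_rot: [0.134, 0.991, -0.0, -0.0]
ft_force: [0.1, -0.3, -0.4]
grip_width: 0.781
grasp_force: 0.0
```

Call:
{"fn": "apply_moves", "kwargs": {
  "rows": [
    {"x":0,"y":0,"z":3,"ax":0,"ay":0,"az":0,"gripper":0.22},
    {"x":0,"y":0,"z":0,"ax":0,"ay":0,"az":0,"gripper":0.22}
  ]
}}

```text
clock: 2.47
position: [0.3609, 0.3019, 0.0069]
ee_rot: [0.134, 0.991, -0.0, -0.0]
ft_force: [-0.3, -0.3, -0.5]
grip_width: 0.774
grasp_force: 0.0
```

Call:
{"fn": "apply_moves", "kwargs": {
  "rows": [
    {"x":0,"y":0,"z":2,"ax":0,"ay":0,"az":0,"gripper":0.22},
    {"x":0,"y":0,"z":0,"ax":0,"ay":0,"az":0,"gripper":0.22}
  ]
}}

```text
clock: 2.63
position: [0.361, 0.302, 0.005]
ee_rot: [0.134, 0.991, -0.0, -0.0]
ft_force: [-0.3, 0.5, -1.2]
grip_width: 0.782
grasp_force: 0.0
```

No contact down to 5 mm, so the tips stand well back when open. I'll rise to TCP 14 mm and grip the oak.

Call:
{"fn": "apply_moves", "kwargs": {
  "newtons": 40,
  "rows": [
    {"x":0,"y":0,"z":-9,"ax":0,"ay":0,"az":0,"gripper":0.3},
    {"x":0,"y":0,"z":0,"ax":0,"ay":0,"az":0,"gripper":0.6},
    {"x":0,"y":0,"z":0,"ax":0,"ay":0,"az":0,"gripper":0.8},
    {"x":0,"y":0,"z":0,"ax":0,"ay":0,"az":0,"gripper":0.8},
    {"x":0,"y":0,"z":0,"ax":0,"ay":0,"az":0,"gripper":0.8}
  ]
}}

```text
clock: 3.05
position: [0.3617, 0.3027, 0.0157]
ee_rot: [0.134, 0.991, 0.001, 0.001]
ft_force: [-2.6, -2.8, 13.1]
grip_width: 0.517
grasp_force: 39.5
```

Call:
{"fn": "apply_moves", "kwargs": {
  "rows": [
    {"x":0,"y":0,"z":0,"ax":0,"ay":0,"az":0,"gripper":0.8},
    {"x":0,"y":0,"z":-20,"ax":0,"ay":0,"az":0,"gripper":0.8},
    {"x":0,"y":0,"z":-30,"ax":0,"ay":0,"az":0,"gripper":0.8},
    {"x":0,"y":0,"z":-26,"ax":0,"ay":0,"az":0,"gripper":0.8},
    {"x":0,"y":0,"z":0,"ax":0,"ay":0,"az":0,"gripper":0.8}
  ]
}}

```text
clock: 3.47
position: [0.3632, 0.3041, 0.0952]
ee_rot: [0.134, 0.991, 0.003, 0.002]
ft_force: [0.3, 1.9, -0.8]
grip_width: 0.515
grasp_force: 42.7
```

```bash
python3 plan.py 638.8 77.5 75 108.1
```

```text
t 3.47 p [363.2 304.1  95.2] yaw 74.6 dy 33.5 tilt [0.005 0.006] j [-0.86  0.14  0.07  2.03 -0.01  0.97  0.52] F [ 0.3  1.9 -0.8] w 0.515 n 9
0 [-36.2 -16.2   2.3] az -3.72
1 [-35.1 -18.5   2.3] az -3.72
2 [-33.8 -20.7   2.3] az -3.72
3 [-32.4 -22.9   2.3] az -3.72
4 [-30.8 -24.9   2.3] az -3.72
5 [-29.1 -26.9   2.3] az -3.72
6 [-27.3 -28.7   2.3] az -3.72
7 [-25.4 -30.4   2.3] az -3.72
8 [-23.4 -32.    2.3] az -3.72
```

Call:
{"fn": "apply_moves", "kwargs": {
  "rows": [
    {"x":-36.2,"y":-16.2,"z":2,"ax":0,"ay":0,"az":-3.7,"gripper":0.8},
    {"x":-35,"y":-18.5,"z":2,"ax":0,"ay":0,"az":-3.7,"gripper":0.8},
    {"x":-34,"y":-20.7,"z":2,"ax":0,"ay":0,"az":-3.7,"gripper":0.8},
    {"x":-32.4,"y":-23,"z":2,"ax":0,"ay":0,"az":-3.7,"gripper":0.8},
    {"x":-31,"y":-25,"z":2,"ax":0,"ay":0,"az":-3.7,"gripper":0.8}
  ]
}}

```text
clock: 3.88
position: [0.5156, 0.1744, 0.0802]
ee_rot: [-0.029, 1.0, 0.0, 0.0]
ft_force: [0.0, 0.6, -0.8]
grip_width: 0.515
grasp_force: 42.6
```

Call:
{"fn": "apply_moves", "kwargs": {
  "rows": [
    {"x":-29,"y":-27,"z":2,"ax":0,"ay":0,"az":-3.7,"gripper":0.8},
    {"x":-27.3,"y":-28.7,"z":2,"ax":0,"ay":0,"az":-3.7,"gripper":0.8},
    {"x":-25.4,"y":-30.4,"z":2,"ax":0,"ay":0,"az":-3.7,"gripper":0.8},
    {"x":-23.4,"y":-32,"z":2,"ax":0,"ay":0,"az":-3.7,"gripper":0.8},
    {"x":0,"y":0,"z":0,"ax":0,"ay":0,"az":0,"gripper":0.8}
  ]
}}

```text
clock: 4.3
position: [0.6406, 0.0664, 0.0715]
ee_rot: [-0.154, 0.988, -0.002, 0.001]
ft_force: [-1.1, -1.1, 0.1]
grip_width: 0.515
grasp_force: 42.6
```

Call:
{"fn": "apply_moves", "kwargs": {
  "rows": [
    {"x":0,"y":0,"z":15,"ax":0,"ay":0,"az":0,"gripper":0.8},
    {"x":0,"y":0,"z":15,"ax":0,"ay":0,"az":0,"gripper":0.8},
    {"x":0,"y":0,"z":0,"ax":0,"ay":0,"az":0,"gripper":0.8}
  ]
}}

```text
clock: 4.55
position: [0.6345, 0.0743, 0.039]
ee_rot: [-0.156, 0.988, -0.0, -0.002]
ft_force: [-0.7, -0.2, -1.3]
grip_width: 0.515
grasp_force: 42.6
```

```bash
python3 plan.py 638.8 77.5 20 108.1
python3 - <<'E'
from h import *
a=camera("top")["color"][100:260,200:400];b=camera("scene")["color"][160:320,260:460]
cv2.imwrite("pics/t2.png",cv2.resize(np.hstack([a,b]),None,fx=1.95,fy=1.95,interpolation=3)[:,:,::-1])
E
```

```text
t 4.55 p [634.5  74.3  39. ] yaw 107.9 dy 0.2 tilt [-0.005 -0.001] j [-0.33  0.55  0.19  1.63 -0.12  0.99  1.78] F [-0.7 -0.2 -1.3] w 0.515 n 1
0 [-5.2  1.7 19. ] az -0.18
```

View pics/t2.png

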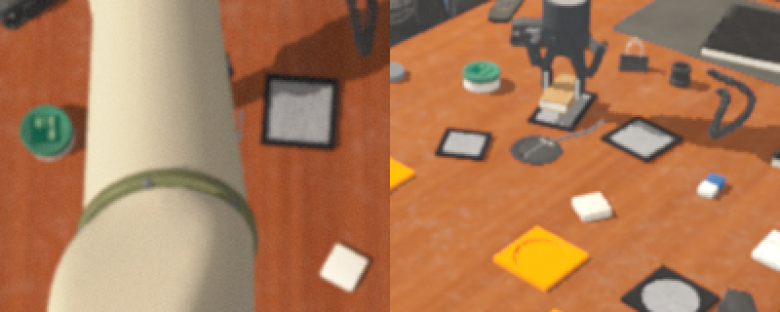

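The scene crop shows the oak held above the oblong tray. I'll correct slightly, lower it and release.

Call:
{"fn": "apply_moves", "kwargs": {
  "rows": [
    {"x":-3,"y":2,"z":8,"ax":0,"ay":0,"az":0,"gripper":0.8},
    {"x":0,"y":0,"z":6,"ax":0,"ay":0,"az":0,"gripper":0.8},
    {"x":0,"y":0,"z":3,"ax":0,"ay":0,"az":0,"gripper":0.8},
    {"x":0,"y":0,"z":0,"ax":0,"ay":0,"az":0,"gripper":0.8},
    {"x":0,"y":0,"z":0,"ax":0,"ay":0,"az":0,"gripper":0.8}
  ]
}}

```text
clock: 5.07
position: [0.6386, 0.0775, 0.0252]
ee_rot: [-0.156, 0.988, 0.0, -0.0]
ft_force: [0.4, -0.3, -0.7]
grip_width: 0.509
grasp_force: 42.6
```

```bash
python3 plan.py 638.8 77.5 18 108.1
```

```text
t 5.07 p [638.6  77.5  25.2] yaw 107.9 dy 0.2 tilt [-0. -0.] j [-0.33  0.57  0.18  1.62 -0.12  0.96  1.78] F [ 0.4 -0.3 -0.7] w 0.509 n 1
0 [-0.2 -0.1  7.2] az -0.16
```

Call:
{"fn": "apply_moves", "kwargs": {
  "rows": [
    {"x":0,"y":0,"z":3,"ax":0,"ay":0,"az":0,"gripper":0.8},
    {"x":0,"y":0,"z":2,"ax":0,"ay":0,"az":0,"gripper":0.8},
    {"x":0,"y":0,"z":1,"ax":0,"ay":0,"az":0,"gripper":0.8},
    {"x":0,"y":0,"z":0,"ax":0,"ay":0,"az":0,"gripper":0.8}
  ]
}}

```text
clock: 5.4
position: [0.6385, 0.0775, 0.019]
ee_rot: [-0.156, 0.988, 0.0, -0.0]
ft_force: [0.5, -0.8, -0.5]
grip_width: 0.512
grasp_force: 42.6
```

Call:
{"fn": "apply_moves", "kwargs": {
  "rows": [
    {"x":0,"y":0,"z":0,"ax":0,"ay":0,"az":0,"gripper":0.4},
    {"x":0,"y":0,"z":0,"ax":0,"ay":0,"az":0,"gripper":0.3},
    {"x":0,"y":0,"z":-4,"ax":0,"ay":0,"az":0,"gripper":0.2},
    {"x":0,"y":0,"z":-30,"ax":0,"ay":0,"az":0,"gripper":0.1},
    {"x":0,"y":0,"z":-35,"ax":0,"ay":0,"az":0,"gripper":0.1}
  ]
}}

```text
clock: 5.82
position: [0.6369, 0.0773, 0.0871]
ee_rot: [-0.156, 0.988, -0.0, -0.002]
ft_force: [1.1, 0.5, -0.1]
grip_width: 0.899
grasp_force: 0.0
```

```bash
python3 plan.py 528 375 80 120
```

```text
t 5.82 p [636.9  77.3  87.1] yaw 107.9 dy 12.1 tilt [-0.005 -0.001] j [-0.34  0.49  0.2   1.59 -0.11  1.07  1.77] F [ 1.1  0.5 -0.1] w 0.899 n 8
0 [ 1.5 39.6  0.9] az -1.51
1 [ 0.4 39.6  0.9] az -1.51
2 [-0.6 39.6  0.9] az -1.51
3 [-1.6 39.6  0.9] az -1.51
4 [-2.7 39.5  0.9] az -1.51
5 [-3.7 39.5  0.9] az -1.51
6 [-4.8 39.3  0.9] az -1.51
7 [-5.8 39.2  0.9] az -1.51
```

```bash
python3 plan.py 528 375 80 70 | tail -8
```

```text
0 [ 1.5 39.6  0.9] az 4.74
1 [ 4.8 39.3  0.9] az 4.74
2 [ 8.  38.8  0.9] az 4.74
3 [11.2 38.   0.9] az 4.74
4 [14.3 37.   0.9] az 4.74
5 [17.3 35.7  0.9] az 4.74
6 [20.2 34.1  0.9] az 4.74
7 [22.9 32.3  0.9] az 4.74
```

Call:
{"fn": "apply_moves", "kwargs": {
  "rows": [
    {"x":1.5,"y":39.6,"z":1,"ax":0,"ay":0,"az":4.7,"gripper":0.05},
    {"x":5,"y":39.3,"z":1,"ax":0,"ay":0,"az":4.7,"gripper":0.05},
    {"x":8,"y":38.8,"z":1,"ax":0,"ay":0,"az":4.7,"gripper":0.05},
    {"x":11,"y":38,"z":1,"ax":0,"ay":0,"az":4.7,"gripper":0.05},
    {"x":14.3,"y":37,"z":1,"ax":0,"ay":0,"az":4.7,"gripper":0.05}
  ]
}}

```text
clock: 6.23
position: [0.5696, 0.2651, 0.084]
ee_rot: [0.051, 0.999, 0.0, 0.0]
ft_force: [0.8, 1.0, -1.7]
grip_width: 0.95
grasp_force: 0.0
```

Call:
{"fn": "apply_moves", "kwargs": {
  "rows": [
    {"x":17.3,"y":35.7,"z":1,"ax":0,"ay":0,"az":4.7,"gripper":0.05},
    {"x":20,"y":34,"z":1,"ax":0,"ay":0,"az":4.7,"gripper":0.05},
    {"x":23,"y":32.3,"z":1,"ax":0,"ay":0,"az":4.7,"gripper":0.05},
    {"x":0,"y":0,"z":0,"ax":0,"ay":0,"az":0,"gripper":0.05},
    {"x":0,"y":0,"z":0,"ax":0,"ay":0,"az":0,"gripper":0.05}
  ]
}}

```text
clock: 6.65
position: [0.527, 0.3782, 0.0804]
ee_rot: [0.168, 0.986, 0.001, -0.0]
ft_force: [0.6, -0.5, 0.2]
grip_width: 0.955
grasp_force: 0.0
```

```bash
python3 plan.py 528 375 14 70;python3 - <<'E'
from h import *
a=camera("top")["color"][100:260,110:310];b=camera("scene")["color"][150:310,180:380]
cv2.imwrite("pics/t3.png",cv2.resize(np.hstack([a,b]),None,fx=2,fy=2,interpolation=3)[:,:,::-1])
E
```

```text
t 6.65 p [527.  378.2  80.4] yaw 70.7 dy -0.7 tilt [-0.001  0.001] j [-0.86  0.51  0.22  1.58 -0.13  1.06  0.63] F [ 0.6 -0.5  0.2] w 0.955 n 2
0 [-1.  -1.4 33.2] az 0.33
1 [-1.  -1.4 33.2] az 0.33
```

View pics/t3.png

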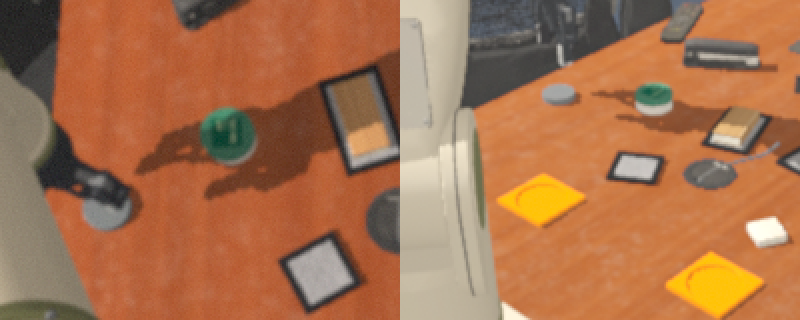

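The oak lies in its pocket at (365,120), and the gripper is above the disc at (107,205). Descending to TCP 9 mm.

Call:
{"fn": "apply_moves", "kwargs": {
  "rows": [
    {"x":-2,"y":-2.5,"z":24,"ax":0,"ay":0,"az":0,"gripper":0.05},
    {"x":0,"y":0,"z":24,"ax":0,"ay":0,"az":0,"gripper":0.05},
    {"x":0,"y":0,"z":16,"ax":0,"ay":0,"az":0,"gripper":0.05},
    {"x":0,"y":0,"z":7,"ax":0,"ay":0,"az":0,"gripper":0.05},
    {"x":0,"y":0,"z":0,"ax":0,"ay":0,"az":0,"gripper":0.1}
  ]
}}

```text
clock: 7.17
position: [0.5301, 0.3695, 0.0079]
ee_rot: [0.172, 0.985, -0.001, -0.001]
ft_force: [-0.2, -0.3, 1.0]
grip_width: 0.901
grasp_force: 0.0
```

Call:
{"fn": "apply_moves", "kwargs": {
  "newtons": 40,
  "rows": [
    {"x":0,"y":0,"z":0,"ax":0,"ay":0,"az":0,"gripper":0.2},
    {"x":0,"y":0,"z":0,"ax":0,"ay":0,"az":0,"gripper":0.3},
    {"x":0,"y":0,"z":0,"ax":0,"ay":0,"az":0,"gripper":0.6},
    {"x":0,"y":0,"z":0,"ax":0,"ay":0,"az":0,"gripper":0.6},
    {"x":0,"y":0,"z":0,"ax":0,"ay":0,"az":0,"gripper":0.6}
  ]
}}

```text
clock: 7.58
position: [0.5312, 0.3721, 0.0113]
ee_rot: [0.171, 0.985, 0.001, 0.001]
ft_force: [-0.7, -1.3, 6.0]
grip_width: 0.628
grasp_force: 42.0
```

```bash
python3 plan.py 528 375 60 70
```

```text
t 7.58 p [531.2 372.1  11.3] yaw 70.3 dy -0.3 tilt [0.002 0.002] j [-0.84  0.6   0.21  1.62 -0.15  0.94  0.65] F [-0.7 -1.3  6. ] w 0.628 n 2
0 [  2.    0.9 -24.4] az 0.16
1 [  2.    0.9 -24.4] az 0.16
```

Call:
{"fn": "apply_moves", "kwargs": {
  "rows": [
    {"x":0,"y":0,"z":-15,"ax":0,"ay":0,"az":0,"gripper":0.6},
    {"x":0,"y":0,"z":-30,"ax":0,"ay":0,"az":0,"gripper":0.6},
    {"x":0,"y":0,"z":-30,"ax":0,"ay":0,"az":0,"gripper":0.6},
    {"x":0,"y":0,"z":0,"ax":0,"ay":0,"az":0,"gripper":0.6},
    {"x":0,"y":0,"z":0,"ax":0,"ay":0,"az":0,"gripper":0.6}
  ]
}}

```text
clock: 8.0
position: [0.5314, 0.3727, 0.0872]
ee_rot: [0.171, 0.985, 0.002, 0.002]
ft_force: [0.4, -0.1, -1.4]
grip_width: 0.629
grasp_force: 42.6
```

```bash
python3 plan.py 490 0 85 35;python3 - <<'E'
from h import *
a=camera("top")["color"][100:260,110:310];b=camera("scene")["color"][150:310,180:380]
cv2.imwrite("pics/t4.png",cv2.resize(np.hstack([a,b]),None,fx=2,fy=2,interpolation=3)[:,:,::-1])
E
```

```text
t 8.0 p [531.4 372.7  87.2] yaw 70.3 dy -35.3 tilt [0.004 0.003] j [-0.85  0.51  0.23  1.58 -0.13  1.07  0.63] F [ 0.4 -0.1 -1.4] w 0.629 n 10
0 [ -8.6 -36.5   0.1] az 3.53
1 [-10.9 -35.9   0.1] az 3.53
2 [-13.1 -35.1   0.1] az 3.53
3 [-15.2 -34.3   0.1] az 3.53
4 [-17.3 -33.3   0.1] az 3.53
5 [-19.3 -32.1   0.1] az 3.53
6 [-21.3 -30.9   0.1] az 3.53
7 [-23.1 -29.5   0.1] az 3.53
8 [-24.9 -28.    0.1] az 3.53
9 [-26.6 -26.5   0.1] az 3.53
```

View pics/t4.png

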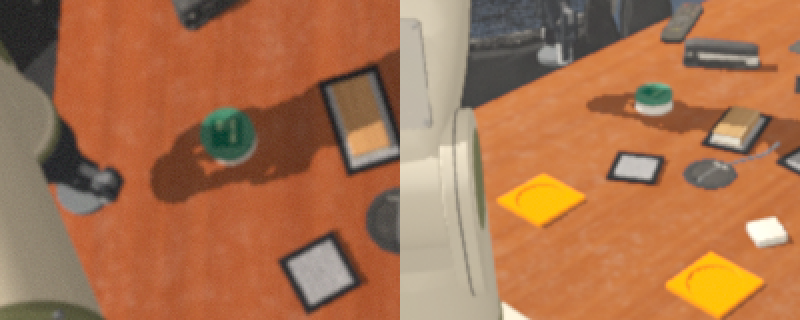

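The disc is held, at (85,195) in the top half and (560,55) in the scene half. Going straight to the round tray; the path stays 0.43 m or more from the base axis.

```bash
python3 plan.py 366.7 -308.3 80 30
```

```text
t 8.1 p [529.8 371.7  84.1] yaw 70.3 dy -40.3 tilt [-0.  0.] j [-0.85  0.51  0.23  1.58 -0.13  1.07  0.63] F [ 0.2  1.1 -0.9] w 0.632 n 18
0 [ -4.2 -38.6   0.2] az 2.24
1 [ -5.7 -38.4   0.2] az 2.24
2 [ -7.2 -38.2   0.2] az 2.24
3 [ -8.7 -37.9   0.2] az 2.24
4 [-10.1 -37.5   0.2] az 2.24
5 [-11.6 -37.1   0.2] az 2.24
6 [-13.  -36.6   0.2] az 2.24
7 [-14.5 -36.1   0.2] az 2.24
8 [-15.9 -35.5   0.2] az 2.24
9 [-17.2 -34.8   0.2] az 2.24
10 [-18.6 -34.1   0.2] az 2.24
11 [-19.9 -33.4   0.2] az 2.24
12 [-21.2 -32.6   0.2] az 2.24
13 [-22.5 -31.7   0.2] az 2.24
14 [-23.7 -30.8   0.2] az 2.24
15 [-24.9 -29.9   0.2] az 2.24
16 [-26.  -28.9   0.2] az 2.24
17 [-27.1 -27.8   0.2] az 2.24
```

Call:
{"fn": "apply_moves", "kwargs": {
  "rows": [
    {"x":-4.2,"y":-38.6,"z":0,"ax":0,"ay":0,"az":2.2,"gripper":0.6},
    {"x":-5.7,"y":-38.4,"z":0,"ax":0,"ay":0,"az":2.2,"gripper":0.6},
    {"x":-7.2,"y":-38,"z":0,"ax":0,"ay":0,"az":2.2,"gripper":0.6},
    {"x":-8.7,"y":-38,"z":0,"ax":0,"ay":0,"az":2.2,"gripper":0.6},
    {"x":-10,"y":-37.5,"z":0,"ax":0,"ay":0,"az":2.2,"gripper":0.6}
  ]
}}

```text
clock: 8.52
position: [0.4835, 0.1809, 0.0831]
ee_rot: [0.265, 0.964, -0.001, -0.001]
ft_force: [0.9, -0.6, -0.6]
grip_width: 0.626
grasp_force: 42.7
```

Call:
{"fn": "apply_moves", "kwargs": {
  "rows": [
    {"x":-11.6,"y":-37,"z":0,"ax":0,"ay":0,"az":2.2,"gripper":0.6},
    {"x":-13,"y":-36.6,"z":0,"ax":0,"ay":0,"az":2.2,"gripper":0.6},
    {"x":-14.5,"y":-36,"z":0,"ax":0,"ay":0,"az":2.2,"gripper":0.6},
    {"x":-16,"y":-35.5,"z":0,"ax":0,"ay":0,"az":2.2,"gripper":0.6},
    {"x":-17.2,"y":-35,"z":0,"ax":0,"ay":0,"az":2.2,"gripper":0.6}
  ]
}}

```text
clock: 8.93
position: [0.4391, -0.008, 0.0835]
ee_rot: [0.356, 0.934, -0.0, -0.001]
ft_force: [1.2, -0.7, -0.9]
grip_width: 0.63
grasp_force: 42.7
```

Call:
{"fn": "apply_moves", "kwargs": {
  "rows": [
    {"x":-18.6,"y":-34,"z":0,"ax":0,"ay":0,"az":2.2,"gripper":0.6},
    {"x":-20,"y":-33.4,"z":0,"ax":0,"ay":0,"az":2.2,"gripper":0.6},
    {"x":-21.2,"y":-32.6,"z":0,"ax":0,"ay":0,"az":2.2,"gripper":0.6},
    {"x":-22.5,"y":-31.7,"z":0,"ax":0,"ay":0,"az":2.2,"gripper":0.6},
    {"x":-23.7,"y":-31,"z":0,"ax":0,"ay":0,"az":2.2,"gripper":0.6}
  ]
}}

```text
clock: 9.35
position: [0.3955, -0.1972, 0.0837]
ee_rot: [0.444, 0.896, 0.0, -0.0]
ft_force: [0.8, 0.1, -1.1]
grip_width: 0.626
grasp_force: 42.7
```

Call:
{"fn": "apply_moves", "kwargs": {
  "rows": [
    {"x":-25,"y":-30,"z":0,"ax":0,"ay":0,"az":2.2,"gripper":0.6},
    {"x":-26,"y":-29,"z":0,"ax":0,"ay":0,"az":2.2,"gripper":0.6},
    {"x":-27,"y":-28,"z":0,"ax":0,"ay":0,"az":2.2,"gripper":0.6},
    {"x":0,"y":0,"z":0,"ax":0,"ay":0,"az":0,"gripper":0.6},
    {"x":0,"y":0,"z":0,"ax":0,"ay":0,"az":0,"gripper":0.6}
  ]
}}

```text
clock: 9.77
position: [0.3688, -0.3115, 0.0835]
ee_rot: [0.496, 0.868, -0.001, -0.001]
ft_force: [0.2, 0.7, -1.2]
grip_width: 0.627
grasp_force: 42.7
```

```bash
python3 plan.py 366.7 -308.3 16 30;python3 - <<'E'
from h import *
a=camera("top")["color"][180:340,370:570];b=camera("scene")["color"][220:380,300:500]
cv2.imwrite("pics/t5.png",cv2.resize(np.hstack([a,b]),None,fx=2,fy=2,interpolation=3)[:,:,::-1])
E
```

```text
t 9.77 p [ 368.8 -311.5   83.5] yaw 30.5 dy -0.5 tilt [-0.002 -0.001] j [-0.1   0.22  0.79  2.04 -0.19  0.95  1.31] F [ 0.2  0.7 -1.2] w 0.627 n 2
0 [ 1.9 -0.  33.7] az 0.24
1 [ 1.9 -0.  33.7] az 0.24
```

View pics/t5.png

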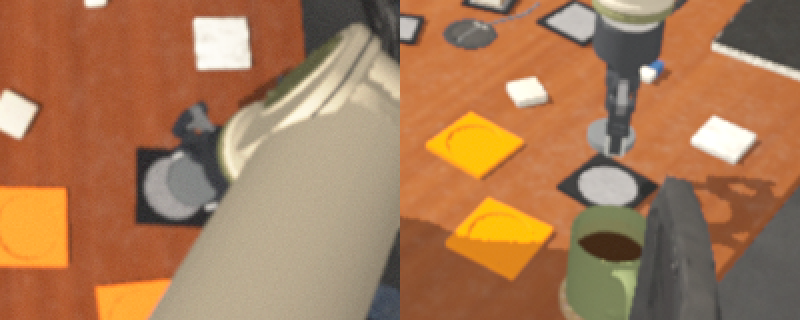

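The disc hangs over the round tray, offset about 4.5 mm along tool x from the off-centre grasp. The present TCP already makes up for that, so I go straight down.

Call:
{"fn": "apply_moves", "kwargs": {
  "rows": [
    {"x":0,"y":0,"z":25,"ax":0,"ay":0,"az":0,"gripper":0.6},
    {"x":0,"y":0,"z":20,"ax":0,"ay":0,"az":0,"gripper":0.6},
    {"x":0,"y":0,"z":14,"ax":0,"ay":0,"az":0,"gripper":0.6},
    {"x":0,"y":0,"z":5,"ax":0,"ay":0,"az":0,"gripper":0.6},
    {"x":0,"y":0,"z":0,"ax":0,"ay":0,"az":0,"gripper":0.6}
  ]
}}

```text
clock: 10.28
position: [0.3703, -0.3081, 0.0192]
ee_rot: [0.494, 0.87, 0.0, -0.001]
ft_force: [-0.8, 0.7, -1.4]
grip_width: 0.626
grasp_force: 42.7
```

Call:
{"fn": "apply_moves", "kwargs": {
  "rows": [
    {"x":0,"y":0,"z":0,"ax":0,"ay":0,"az":0,"gripper":0.6},
    {"x":0,"y":0,"z":0,"ax":0,"ay":0,"az":0,"gripper":0.6}
  ]
}}

```text
clock: 10.45
position: [0.3714, -0.3096, 0.0211]
ee_rot: [0.494, 0.869, 0.0, 0.001]
ft_force: [1.3, 0.2, -1.6]
grip_width: 0.625
grasp_force: 42.7
```

```bash
python3 plan.py 369 -312 15 30;python3 - <<'E'
from h import *
a=camera("top")["color"][180:340,370:570];b=camera("scene")["color"][260:360,350:475]
cv2.imwrite("pics/t6.png",cv2.resize(np.hstack([cv2.resize(a,(400,320)),cv2.resize(b,(400,320),interpolation=3)]),None,fx=1,fy=1)[:,:,::-1])
E
```

```text
t 10.45 p [ 371.4 -309.6   21.1] yaw 30.8 dy -0.8 tilt [ 0.001 -0.   ] j [-0.04  0.35  0.73  2.08 -0.31  0.83  1.41] F [ 1.3  0.2 -1.6] w 0.625 n 1
0 [-0.8 -3.3  6.1] az 0.78
```

View pics/t6.png

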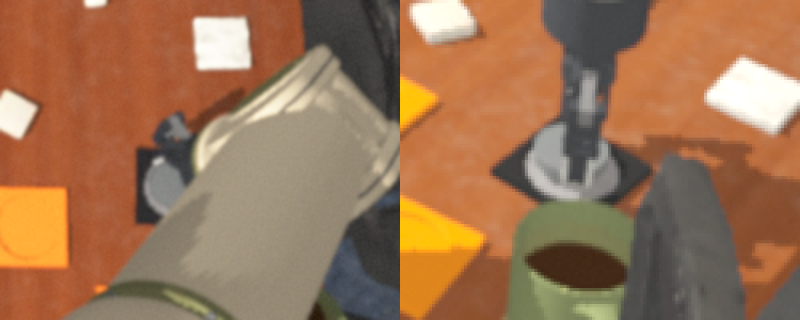

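The disc is just above the pocket. I'll nudge it 3 mm, lower and release.

Call:
{"fn": "apply_moves", "kwargs": {
  "rows": [
    {"x":-1,"y":-3,"z":2,"ax":0,"ay":0,"az":0,"gripper":0.6},
    {"x":0,"y":0,"z":2,"ax":0,"ay":0,"az":0,"gripper":0.6},
    {"x":0,"y":0,"z":1,"ax":0,"ay":0,"az":0,"gripper":0.6},
    {"x":0,"y":0,"z":0,"ax":0,"ay":0,"az":0,"gripper":0.6},
    {"x":0,"y":0,"z":0,"ax":0,"ay":0,"az":0,"gripper":0.6}
  ]
}}

```text
clock: 10.97
position: [0.3685, -0.3121, 0.0152]
ee_rot: [0.494, 0.869, 0.0, -0.0]
ft_force: [-1.0, -0.3, -0.6]
grip_width: 0.631
grasp_force: 42.7
```

Call:
{"fn": "apply_moves", "kwargs": {
  "rows": [
    {"x":0,"y":0,"z":0.5,"ax":0,"ay":0,"az":0,"gripper":0.35},
    {"x":0,"y":0,"z":0,"ax":0,"ay":0,"az":0,"gripper":0.2},
    {"x":0,"y":0,"z":0,"ax":0,"ay":0,"az":0,"gripper":0.1},
    {"x":0,"y":0,"z":-25,"ax":0,"ay":0,"az":0,"gripper":0.1},
    {"x":0,"y":0,"z":-35,"ax":0,"ay":0,"az":0,"gripper":0.05}
  ]
}}

```text
clock: 11.38
position: [0.3668, -0.3111, 0.0734]
ee_rot: [0.494, 0.869, -0.001, -0.003]
ft_force: [0.8, -0.4, 0.3]
grip_width: 0.954
grasp_force: 0.0
```

```bash
python3 plan.py 539 -373 70 0.4
```

```text
t 11.38 p [ 366.8 -311.1   73.4] yaw 30.7 dy -30.3 tilt [-0.005  0.001] j [-0.1   0.24  0.79  2.05 -0.21  0.94  1.34] F [ 0.8 -0.4  0.3] w 0.954 n 5
0 [-28.2  23.3   0.5] az 6.07
1 [-25.6  26.1   0.5] az 6.07
2 [-22.7  28.7   0.5] az 6.07
3 [-19.6  30.9   0.5] az 6.07
4 [-16.2  32.8   0.5] az 6.07
```

Call:
{"fn": "apply_moves", "kwargs": {
  "rows": [
    {"x":-28.2,"y":23.3,"z":0,"ax":0,"ay":0,"az":6.1,"gripper":0},
    {"x":-25.6,"y":26,"z":0,"ax":0,"ay":0,"az":6.1,"gripper":0},
    {"x":-22.7,"y":28.7,"z":0,"ax":0,"ay":0,"az":6.1,"gripper":0},
    {"x":-19.6,"y":31,"z":0,"ax":0,"ay":0,"az":6.1,"gripper":0},
    {"x":-16.2,"y":32.8,"z":0,"ax":0,"ay":0,"az":6.1,"gripper":0}
  ]
}}

```text
clock: 11.8
position: [0.5427, -0.3741, 0.0747]
ee_rot: [0.707, 0.707, 0.0, -0.0]
ft_force: [-0.3, -0.5, 1.7]
grip_width: 1.0
grasp_force: 0.0
```

Call:
{"fn": "apply_moves", "kwargs": {
  "rows": [
    {"x":0,"y":0,"z":15,"ax":0,"ay":0,"az":0,"gripper":0},
    {"x":0,"y":0,"z":10,"ax":0,"ay":0,"az":0,"gripper":0},
    {"x":0,"y":0,"z":0,"ax":0,"ay":0,"az":0,"gripper":0},
    {"x":0,"y":0,"z":0,"ax":0,"ay":0,"az":0,"gripper":0}
  ]
}}

```text
clock: 12.13
position: [0.5391, -0.374, 0.0492]
ee_rot: [0.706, 0.708, -0.0, -0.001]
ft_force: [-0.3, -0.5, 1.4]
grip_width: 1.0
grasp_force: 0.0
```

```bash
python3 plan.py 539 -373 8 0.4;python3 - <<'E'
from h import *
a=camera("top")["color"][160:320,400:560];b=camera("scene")["color"][240:340,370:495]
cv2.imwrite("pics/t7.png",np.hstack([cv2.resize(a,(400,400),interpolation=3),cv2.resize(b,(400,400),interpolation=3)])[:,:,::-1])
E
```

```text
t 12.13 p [ 539.1 -374.    49.2] yaw 0.2 dy 0.2 tilt [-0.002  0.001] j [-0.    0.69  0.76  1.6  -0.52  1.07  0.9 ] F [-0.3 -0.5  1.4] w 1.0 n 2
0 [ 0.5 -0.  20.6] az -0.1
1 [ 0.5 -0.  20.6] az -0.1
```

View pics/t7.png

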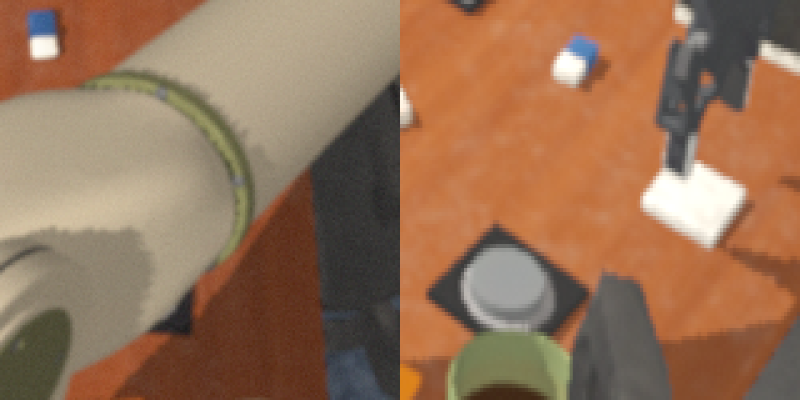

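The disc sits in its pocket, seen at (505,285) in the crop. The stone lies under the gripper at (693,205). Descending.

Call:
{"fn": "apply_moves", "kwargs": {
  "newtons": 40,
  "rows": [
    {"x":0,"y":0,"z":20,"ax":0,"ay":0,"az":0,"gripper":0},
    {"x":0,"y":0,"z":15,"ax":0,"ay":0,"az":0,"gripper":0},
    {"x":0,"y":0,"z":6,"ax":0,"ay":0,"az":0,"gripper":0},
    {"x":0,"y":0,"z":0,"ax":0,"ay":0,"az":0,"gripper":0},
    {"x":0,"y":0,"z":0,"ax":0,"ay":0,"az":0,"gripper":0.15}
  ]
}}

```text
clock: 12.65
position: [0.5404, -0.3742, 0.0089]
ee_rot: [0.706, 0.709, -0.0, -0.0]
ft_force: [-0.2, 0.3, 0.6]
grip_width: 0.882
grasp_force: 0.0
```

Call:
{"fn": "apply_moves", "kwargs": {
  "rows": [
    {"x":0,"y":0,"z":0,"ax":0,"ay":0,"az":0,"gripper":0.25},
    {"x":0,"y":0,"z":0,"ax":0,"ay":0,"az":0,"gripper":0.4},
    {"x":0,"y":0,"z":0,"ax":0,"ay":0,"az":0,"gripper":0.5},
    {"x":0,"y":0,"z":0,"ax":0,"ay":0,"az":0,"gripper":0.5},
    {"x":0,"y":0,"z":0,"ax":0,"ay":0,"az":0,"gripper":0.5}
  ]
}}

```text
clock: 13.07
position: [0.5411, -0.3748, 0.01]
ee_rot: [0.706, 0.709, 0.0, 0.001]
ft_force: [-1.1, 0.5, 6.9]
grip_width: 0.686
grasp_force: 43.5
```

Call:
{"fn": "apply_moves", "kwargs": {
  "rows": [
    {"x":0,"y":0,"z":-15,"ax":0,"ay":0,"az":0,"gripper":0.5},
    {"x":0,"y":0,"z":-30,"ax":0,"ay":0,"az":0,"gripper":0.5},
    {"x":0,"y":0,"z":-30,"ax":0,"ay":0,"az":0,"gripper":0.5},
    {"x":0,"y":0,"z":0,"ax":0,"ay":0,"az":0,"gripper":0.5}
  ]
}}

```text
clock: 13.4
position: [0.5428, -0.3765, 0.0908]
ee_rot: [0.706, 0.708, 0.001, 0.004]
ft_force: [0.2, -0.4, -0.4]
grip_width: 0.684
grasp_force: 43.7
```

```bash
python3 plan.py 646.4 -73.1 80 -4.2
```

```text
t 13.4 p [ 542.8 -376.5   90.8] yaw 0.2 dy -4.4 tilt [ 0.007 -0.004] j [-0.02  0.64  0.79  1.57 -0.49  1.13  0.88] F [ 0.2 -0.4 -0.4] w 0.684 n 8
0 [37.9 13.1  1.3] az 0.55
1 [38.  12.7  1.3] az 0.55
2 [38.1 12.3  1.3] az 0.55
3 [38.3 12.   1.3] az 0.55
4 [38.4 11.6  1.3] az 0.55
5 [38.5 11.2  1.3] az 0.55
6 [38.6 10.9  1.3] az 0.55
7 [38.7 10.5  1.3] az 0.55
```

Call:
{"fn": "apply_moves", "kwargs": {
  "rows": [
    {"x":37.8,"y":13.2,"z":0,"ax":0,"ay":0,"az":0.6,"gripper":0.5},
    {"x":37.8,"y":12.8,"z":0,"ax":0,"ay":0,"az":0.6,"gripper":0.5},
    {"x":38,"y":12.5,"z":0,"ax":0,"ay":0,"az":0.6,"gripper":0.5},
    {"x":38,"y":12,"z":0,"ax":0,"ay":0,"az":0.5,"gripper":0.5},
    {"x":38,"y":12,"z":0,"ax":0,"ay":0,"az":0.5,"gripper":0.5}
  ]
}}

```text
clock: 13.82
position: [0.6068, -0.1837, 0.0849]
ee_rot: [0.723, 0.691, 0.0, 0.0]
ft_force: [0.4, -0.9, -0.8]
grip_width: 0.686
grasp_force: 43.6
```

Call:
{"fn": "apply_moves", "kwargs": {
  "rows": [
    {"x":38.3,"y":11.5,"z":0,"ax":0,"ay":0,"az":0.5,"gripper":0.5},
    {"x":38.3,"y":11,"z":0,"ax":0,"ay":0,"az":0.5,"gripper":0.5},
    {"x":38.5,"y":10.8,"z":0,"ax":0,"ay":0,"az":0.5,"gripper":0.5},
    {"x":0,"y":0,"z":15,"ax":0,"ay":0,"az":0,"gripper":0.5},
    {"x":0,"y":0,"z":20,"ax":0,"ay":0,"az":0,"gripper":0.5}
  ]
}}

```text
clock: 14.23
position: [0.6481, -0.0685, 0.0504]
ee_rot: [0.73, 0.684, 0.002, 0.001]
ft_force: [-0.0, -1.7, -2.0]
grip_width: 0.684
grasp_force: 43.7
```

Call:
{"fn": "apply_moves", "kwargs": {
  "rows": [
    {"x":0,"y":0,"z":15,"ax":0,"ay":0,"az":0,"gripper":0.5},
    {"x":0,"y":0,"z":8,"ax":0,"ay":0,"az":0,"gripper":0.5},
    {"x":0,"y":0,"z":0,"ax":0,"ay":0,"az":0,"gripper":0.5},
    {"x":0,"y":0,"z":0,"ax":0,"ay":0,"az":0,"gripper":0.5},
    {"x":0,"y":0,"z":0,"ax":0,"ay":0,"az":0,"gripper":0.5}
  ]
}}

```text
clock: 14.65
position: [0.6462, -0.0733, 0.0269]
ee_rot: [0.732, 0.681, 0.0, 0.001]
ft_force: [0.7, 0.1, -0.7]
grip_width: 0.684
grasp_force: 43.6
```

```bash
python3 plan.py 646.4 -73.1 14 -4.2;python3 - <<'E'
from h import *
b=camera("scene")["color"][170:290,320:480]
cv2.imwrite("pics/t8.png",cv2.resize(b,(640,480),interpolation=3)[:,:,::-1])
E
```

```text
t 14.65 p [646.2 -73.3  26.9] yaw -4.1 dy -0.1 tilt [ 0.001 -0.   ] j [-0.49  0.7   0.74  1.63 -0.53  1.03  0.34] F [ 0.7  0.1 -0.7] w 0.684 n 1
0 [ 0.2  0.2 12.9] az 0.08
```

View pics/t8.png

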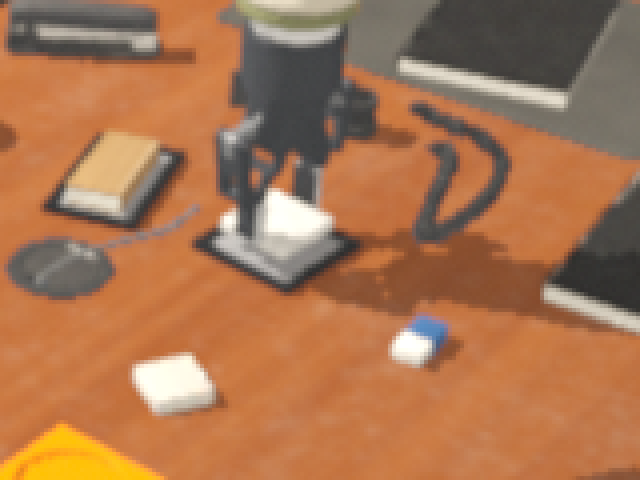

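The stone is level above the large tray at (280,225) and centred. Lowering and releasing.

Call:
{"fn": "apply_moves", "kwargs": {
  "rows": [
    {"x":0,"y":0,"z":6,"ax":0,"ay":0,"az":0,"gripper":0.5},
    {"x":0,"y":0,"z":4,"ax":0,"ay":0,"az":0,"gripper":0.5},
    {"x":0,"y":0,"z":2.5,"ax":0,"ay":0,"az":0,"gripper":0.5},
    {"x":0,"y":0,"z":0,"ax":0,"ay":0,"az":0,"gripper":0.5},
    {"x":0,"y":0,"z":0,"ax":0,"ay":0,"az":0,"gripper":0.5}
  ]
}}

```text
clock: 15.12
position: [0.6456, -0.0725, 0.0131]
ee_rot: [0.732, 0.682, -0.0, -0.0]
ft_force: [0.5, -0.0, -0.4]
grip_width: 0.684
grasp_force: 43.6
```

Call:
{"fn": "apply_moves", "kwargs": {
  "rows": [
    {"x":0,"y":0,"z":0.5,"ax":0,"ay":0,"az":0,"gripper":0.25},
    {"x":0,"y":0,"z":0,"ax":0,"ay":0,"az":0,"gripper":0.1},
    {"x":0,"y":0,"z":0,"ax":0,"ay":0,"az":0,"gripper":0},
    {"x":0,"y":0,"z":-25,"ax":0,"ay":0,"az":0,"gripper":0},
    {"x":0,"y":0,"z":-35,"ax":0,"ay":0,"az":0,"gripper":0}
  ]
}}

```text
clock: 15.53
position: [0.6436, -0.072, 0.0706]
ee_rot: [0.732, 0.682, -0.002, -0.002]
ft_force: [1.3, -0.3, 1.6]
grip_width: 1.001
grasp_force: 0.0
```

```bash
python3 plan.py 451 -123 60 -30.1
```

```text
t 15.53 p [643.6 -72.   70.6] yaw -4.1 dy -26.0 tilt [-0.006 -0.   ] j [-0.52  0.65  0.78  1.61 -0.49  1.1   0.32] F [ 1.3 -0.3  1.6] w 1.001 n 5
0 [-12.9 -37.7   2.3] az 5.21
1 [-16.3 -36.4   2.3] az 5.21
2 [-19.5 -34.7   2.3] az 5.21
3 [-22.6 -32.8   2.3] az 5.21
4 [-25.5 -30.6   2.3] az 5.21
```

Call:
{"fn": "apply_moves", "kwargs": {
  "rows": [
    {"x":-13,"y":-38,"z":2,"ax":0,"ay":0,"az":5.2,"gripper":0},
    {"x":-16.5,"y":-36.6,"z":2,"ax":0,"ay":0,"az":5.2,"gripper":0},
    {"x":-19.7,"y":-35,"z":2,"ax":0,"ay":0,"az":5.2,"gripper":0.1},
    {"x":-22.8,"y":-33,"z":2,"ax":0,"ay":0,"az":5.2,"gripper":0.15},
    {"x":-25.7,"y":-30.8,"z":2,"ax":0,"ay":0,"az":5.2,"gripper":0.15}
  ]
}}

```text
clock: 15.95
position: [0.4498, -0.1244, 0.0623]
ee_rot: [0.867, 0.498, 0.0, -0.0]
ft_force: [0.0, -0.9, 1.5]
grip_width: 0.845
grasp_force: 0.0
```

Call:
{"fn": "apply_moves", "kwargs": {
  "rows": [
    {"x":0,"y":0,"z":15,"ax":0,"ay":0,"az":0,"gripper":0.15},
    {"x":0,"y":0,"z":10,"ax":0,"ay":0,"az":0,"gripper":0.15},
    {"x":0,"y":0,"z":0,"ax":0,"ay":0,"az":0,"gripper":0.15},
    {"x":0,"y":0,"z":0,"ax":0,"ay":0,"az":0,"gripper":0.15}
  ]
}}

```text
clock: 16.28
position: [0.4525, -0.1242, 0.0377]
ee_rot: [0.866, 0.5, -0.0, 0.0]
ft_force: [0.2, -1.0, -0.1]
grip_width: 0.851
grasp_force: 0.0
```

```bash
python3 plan.py 451 -123 10 -30.1
```

```text
t 16.28 p [ 452.5 -124.2   37.7] yaw -30.0 dy -0.1 tilt [-0.001 -0.001] j [-0.72  0.37  1.01  2.11 -0.41  0.87  0.01] F [ 0.2 -1.  -0.1] w 0.851 n 1
0 [ 0.4 -1.9 27.7] az 0.1
```

Call:
{"fn": "apply_moves", "kwargs": {
  "newtons": 40,
  "rows": [
    {"x":0,"y":-1.5,"z":14,"ax":0,"ay":0,"az":0,"gripper":0.15},
    {"x":0,"y":0,"z":12,"ax":0,"ay":0,"az":0,"gripper":0.15},
    {"x":0,"y":0,"z":0,"ax":0,"ay":0,"az":0,"gripper":0.15},
    {"x":0,"y":0,"z":0,"ax":0,"ay":0,"az":0,"gripper":0.3},
    {"x":0,"y":0,"z":0,"ax":0,"ay":0,"az":0,"gripper":0.4}
  ]
}}

```text
clock: 16.7
position: [0.4512, -0.1239, 0.0124]
ee_rot: [0.866, 0.5, -0.0, 0.0]
ft_force: [-0.9, -0.6, 0.9]
grip_width: 0.604
grasp_force: 0.0
```

Call:
{"fn": "apply_moves", "kwargs": {
  "rows": [
    {"x":0,"y":0,"z":0,"ax":0,"ay":0,"az":0,"gripper":0.5},
    {"x":0,"y":0,"z":0,"ax":0,"ay":0,"az":0,"gripper":0.7},
    {"x":0,"y":0,"z":0,"ax":0,"ay":0,"az":0,"gripper":0.7},
    {"x":0,"y":0,"z":0,"ax":0,"ay":0,"az":0,"gripper":0.7},
    {"x":0,"y":0,"z":0,"ax":0,"ay":0,"az":0,"gripper":0.7}
  ]
}}

```text
clock: 17.12
position: [0.4513, -0.1237, 0.0127]
ee_rot: [0.866, 0.5, 0.001, 0.0]
ft_force: [-0.2, -0.1, 4.8]
grip_width: 0.481
grasp_force: 39.7
```

Call:
{"fn": "apply_moves", "kwargs": {
  "rows": [
    {"x":0,"y":0,"z":-15,"ax":0,"ay":0,"az":0,"gripper":0.7},
    {"x":0,"y":0,"z":-25,"ax":0,"ay":0,"az":0,"gripper":0.7},
    {"x":0,"y":0,"z":-25,"ax":0,"ay":0,"az":0,"gripper":0.7},
    {"x":0,"y":0,"z":0,"ax":0,"ay":0,"az":0,"gripper":0.7},
    {"x":0,"y":0,"z":0,"ax":0,"ay":0,"az":0,"gripper":0.7}
  ]
}}

```text
clock: 17.53
position: [0.4516, -0.1231, 0.0779]
ee_rot: [0.866, 0.5, 0.002, 0.0]
ft_force: [-0.1, -0.2, -1.6]
grip_width: 0.476
grasp_force: 41.4
```

```bash
python3 plan.py 451.5 124.2 75 -59.9
```

```text
t 17.53 p [ 451.6 -123.1   77.9] yaw -30.0 dy -29.9 tilt [0.003 0.001] j [-0.81  0.27  1.1   2.09 -0.31  0.95 -0.07] F [-0.1 -0.2 -1.6] w 0.476 n 7
0 [ 30.6 -17.7   0.5] az 4.27
1 [ 29.2 -19.9   0.5] az 4.27
2 [ 27.6 -22.    0.5] az 4.27
3 [ 25.9 -24.    0.5] az 4.27
4 [ 24.  -25.9   0.5] az 4.27
5 [ 22.  -27.6   0.5] az 4.27
6 [ 19.9 -29.2   0.5] az 4.27
```

Call:
{"fn": "apply_moves", "kwargs": {
  "rows": [
    {"x":30.6,"y":-17.7,"z":0,"ax":0,"ay":0,"az":4.3,"gripper":0.7},
    {"x":29.2,"y":-20,"z":0,"ax":0,"ay":0,"az":4.3,"gripper":0.7},
    {"x":27.6,"y":-22,"z":0,"ax":0,"ay":0,"az":4.3,"gripper":0.7},
    {"x":26,"y":-24,"z":0,"ax":0,"ay":0,"az":4.3,"gripper":0.7},
    {"x":24,"y":-26,"z":0,"ax":0,"ay":0,"az":4.3,"gripper":0.7}
  ]
}}

```text
clock: 17.95
position: [0.4499, 0.055, 0.0763]
ee_rot: [0.945, 0.327, -0.0, -0.0]
ft_force: [1.5, 0.5, -0.2]
grip_width: 0.478
grasp_force: 41.4
```

Call:
{"fn": "apply_moves", "kwargs": {
  "rows": [
    {"x":22,"y":-27.6,"z":0,"ax":0,"ay":0,"az":4.2,"gripper":0.7},
    {"x":20,"y":-29,"z":0,"ax":0,"ay":0,"az":4.2,"gripper":0.7},
    {"x":0,"y":0,"z":20,"ax":0,"ay":0,"az":0,"gripper":0.7},
    {"x":0,"y":0,"z":20,"ax":0,"ay":0,"az":0,"gripper":0.7},
    {"x":0,"y":0,"z":5,"ax":0,"ay":0,"az":0,"gripper":0.7}
  ]
}}

```text
clock: 18.37
position: [0.4489, 0.124, 0.029]
ee_rot: [0.966, 0.26, -0.002, 0.001]
ft_force: [0.2, -0.5, -1.2]
grip_width: 0.473
grasp_force: 41.3
```

Call:
{"fn": "apply_moves", "kwargs": {
  "rows": [
    {"x":0,"y":0,"z":0,"ax":0,"ay":0,"az":0,"gripper":0.7},
    {"x":0,"y":0,"z":0,"ax":0,"ay":0,"az":0,"gripper":0.7},
    {"x":0,"y":0,"z":0,"ax":0,"ay":0,"az":0,"gripper":0.7}
  ]
}}

```text
clock: 18.62
position: [0.4515, 0.1233, 0.0325]
ee_rot: [0.966, 0.258, 0.0, -0.0]
ft_force: [0.8, -0.2, 0.7]
grip_width: 0.48
grasp_force: 41.3
```

```bash
python3 plan.py 451.5 124.2 16 -59.9;python3 - <<'E'
from h import *
b=camera("scene")["color"][180:280,250:390]
cv2.imwrite("pics/t9.png",cv2.resize(b,(700,500),interpolation=3)[:,:,::-1])
E
```

```text
t 18.62 p [451.5 123.3  32.5] yaw -60.0 dy 0.1 tilt [0.001 0.   ] j [-1.3   0.41  1.08  2.12 -0.48  0.88 -0.99] F [ 0.8 -0.2  0.7] w 0.48 n 1
0 [ 0.4 -0.8 16.5] az -0.15
```

View pics/t9.png

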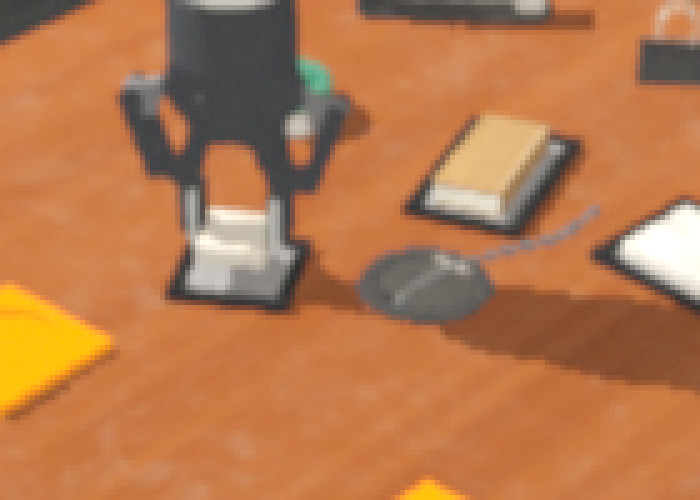

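The terrazzo is over the small tray at (240,235). TCP 12.5 was table contact, so I release at about 16.

Call:
{"fn": "apply_moves", "kwargs": {
  "rows": [
    {"x":0,"y":-0.8,"z":8,"ax":0,"ay":0,"az":0,"gripper":0.7},
    {"x":0,"y":0,"z":6,"ax":0,"ay":0,"az":0,"gripper":0.7},
    {"x":0,"y":0,"z":2.5,"ax":0,"ay":0,"az":0,"gripper":0.7},
    {"x":0,"y":0,"z":0,"ax":0,"ay":0,"az":0,"gripper":0.7},
    {"x":0,"y":0,"z":0,"ax":0,"ay":0,"az":0,"gripper":0.7}
  ]
}}

```text
clock: 19.08
position: [0.4508, 0.125, 0.0158]
ee_rot: [0.966, 0.259, -0.0, -0.001]
ft_force: [-5.5, -0.6, 19.0]
grip_width: 0.479
grasp_force: 51.1
```

Call:
{"fn": "apply_moves", "kwargs": {
  "rows": [
    {"x":0,"y":0,"z":0,"ax":0,"ay":0,"az":0,"gripper":0.45},
    {"x":0,"y":0,"z":0,"ax":0,"ay":0,"az":0,"gripper":0.35},
    {"x":0,"y":0,"z":0,"ax":0,"ay":0,"az":0,"gripper":0.25},
    {"x":0,"y":0,"z":-25,"ax":0,"ay":0,"az":0,"gripper":0.2},
    {"x":0,"y":0,"z":-40,"ax":0,"ay":0,"az":0,"gripper":0.2}
  ]
}}

```text
clock: 19.5
position: [0.4485, 0.1235, 0.0787]
ee_rot: [0.966, 0.259, -0.003, 0.001]
ft_force: [0.7, 1.1, 1.5]
grip_width: 0.801
grasp_force: 0.0
```

```bash
python3 plan.py 380 300 240 -40
```

```text
t 19.5 p [448.5 123.5  78.7] yaw -60.0 dy 20.0 tilt [-0.004 -0.004] j [-1.42  0.32  1.2   2.09 -0.36  0.97 -1.07] F [0.7 1.1 1.5] w 0.801 n 7
0 [  4.  -26.7 -23.1] az -2.85
1 [  5.3 -26.5 -23.1] az -2.85
2 [  6.6 -26.2 -23.1] az -2.85
3 [  7.9 -25.8 -23.1] az -2.85
4 [  9.2 -25.4 -23.1] az -2.85
5 [ 10.5 -24.9 -23.1] az -2.85
6 [ 11.7 -24.3 -23.1] az -2.85
```

Call:
{"fn": "apply_moves", "kwargs": {
  "rows": [
    {"x":4,"y":-32,"z":-8,"ax":0,"ay":0,"az":-3,"gripper":0.2},
    {"x":5,"y":-32,"z":-8,"ax":0,"ay":0,"az":-3,"gripper":0.2},
    {"x":7,"y":-32,"z":-8,"ax":0,"ay":0,"az":-3,"gripper":0.2},
    {"x":8,"y":-32,"z":-8,"ax":0,"ay":0,"az":-3,"gripper":0.2},
    {"x":9,"y":-32,"z":-8,"ax":0,"ay":0,"az":-3,"gripper":0.2}
  ]
}}

```text
clock: 19.92
position: [0.3818, 0.2749, 0.1206]
ee_rot: [0.923, 0.384, -0.0, -0.0]
ft_force: [0.4, 0.7, 0.6]
grip_width: 0.801
grasp_force: 0.0
```

Call:
{"fn": "apply_moves", "kwargs": {
  "rows": [
    {"x":0,"y":0,"z":0,"ax":0,"ay":0,"az":0,"gripper":0.2},
    {"x":0,"y":0,"z":0,"ax":0,"ay":0,"az":0,"gripper":0.2},
    {"x":0,"y":0,"z":0,"ax":0,"ay":0,"az":0,"gripper":0.2}
  ]
}}

```text
clock: 20.17
position: [0.3829, 0.2729, 0.12]
ee_rot: [0.924, 0.383, -0.0, 0.0]
ft_force: [-0.2, -1.1, 0.0]
grip_width: 0.801
grasp_force: 0.0
```

```bash
python3 plan.py 300 350 200 0|head -1
python3 - <<'E'
from h import *
a=camera("top")["color"][130:310,200:510];b=camera("scene")["color"][170:340,250:480]
cv2.imwrite("pics/t10.png",np.vstack([cv2.resize(a,(516,300),interpolation=3),cv2.resize(b,(516,300),interpolation=3)])[:,:,::-1])
E
```

```text
t 20.17 p [382.9 272.9 120. ] yaw -45.0 dy 45.0 tilt [-0. -0.] j [-1.82  0.2   1.22  2.05 -0.22  1.04 -1.28] F [-0.2 -1.1  0. ] w 0.801 n 7
```

View pics/t10.png

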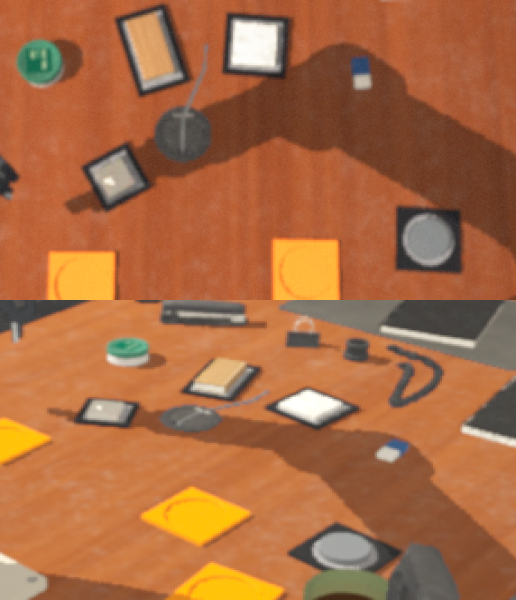

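The picture shows all four samples inside their pockets with lining visible around them. One numeric check against the tray centres before handing in.

Run:
```python
from h import *
c=camera("top");hsv=cv2.cvtColor(c["color"],cv2.COLOR_RGB2HSV);S=hsv[...,1];V=hsv[...,2]
def chk(n,m,s,z,t):
    r,p=blob(c,m,s,z);print(n,np.round(r[0],1),np.round(r[1],1),round(r[2],1),"off",np.round(np.array(r[0])-t,1))
chk("stone",V>225,(355,157),.013,(646.4,-73.1))
chk("oak",(S>70)&(S<151)&(V>120),(291,160),.021,(638.8,77.5))
chk("eraser",S<95,(417,174),.013,(603.4,-221.7))
chk("tin",cv2.GaussianBlur(S,(3,3),0)<151,(225,167),.028,(609.8,232.5))
for (u,v) in((458,274),(270,236)):
    print([tuple(map(int,hsv[v,u+d]))for d in range(-20,21,3)]); print([tuple(map(int,hsv[v+d,u]))for d in range(-20,21,3)])
```

```text
stone [644.8 -69.8] [60.8 63.4] 84.9 off [-1.6  3.3]
oak [639.1  79.1] [94.9 47.1] 18.3 off [0.3 1.6]
eraser [ 603.4 -221.3] [48.3 28.5] 3.9 off [0.  0.4]
tin [609.8 232.6] [75.  68.7] 28.4 off [-0.   0.1]
[(8, 119, 101), (0, 0, 81), (9, 11, 162), (50, 5, 147), (15, 3, 146), (30, 2, 142), (60, 2, 144), (80, 5, 143), (68, 7, 141), (40, 5, 142), (30, 4, 139), (9, 17, 108), (168, 25, 52), (8, 146, 108)]
[(9, 158, 132), (162, 19, 66), (168, 10, 122), (150, 2, 143), (105, 4, 139), (70, 5, 144), (60, 2, 142), (75, 4, 139), (90, 4, 142), (75, 4, 145), (15, 4, 144), (5, 9, 171), (12, 17, 77), (10, 160, 134)]
[(9, 167, 173), (6, 67, 61), (17, 17, 134), (18, 40, 189), (15, 46, 192), (17, 45, 221), (17, 41, 191), (20, 41, 181), (16, 39, 185), (16, 44, 179), (12, 20, 125), (30, 3, 96), (156, 32, 40), (9, 158, 102)]
[(9, 167, 186), (5, 84, 70), (10, 17, 136), (17, 35, 170), (19, 42, 182), (18, 48, 182), (17, 46, 184), (18, 43, 180), (14, 44, 219), (18, 32, 181), (18, 32, 142), (12, 15, 86), (5, 85, 69), (10, 176, 180)]
```

```bash
python3 -c "
from workcell import *
print(hand_in())"
```

```text
the job is handed in; nothing more can be done
None
```

The four samples lie flat in their matching black trays, the eraser and pin tin have not moved, and the job was handed in at about 20 s; the hand-in returned no verdict.

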